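# Load the specimen bonding press

### The arm

A 7-joint arm with a two-finger parallel gripper is mounted at the origin on the work surface. World frame = base frame: x ahead of the robot, y to its left, z up, the work surface at z = 0. Lengths are in m, angles in rad, forces in N, time in s.
With the tool pointing down it reaches from about 0.4 to 0.85 m from the base axis. Payload 10.4 kg.
Tool frame: the origin (TCP) lies on the centre line of the jaws, within the pads' length; the fingertips stand 11 mm ahead of it and the grasp point (between the pads) lies 8 mm behind it; z points along the fingers, y is the line along which they close (so a half turn about z gives the same grasp; the last joint's range is limited). The gripper opens to 87 mm and grips with 3 to 60 N. Pads are 19 mm wide; open, the fingers measure 117 mm over their backs; the gripper's body (75 mm by 190 mm) begins 51 mm behind the grasp point.
Start: joints at [-1.267, 0.332, -0.065, 1.46, 0.022, 1.35, -0.088], TCP at [0.201, 0.592, 0.234] pointing down, gripper open.
Joint ranges: [-2.6, 2.6], [-0.5, 2.12], [-1.47, 1.34], [0.16, 2.42], [-1.27, 4.41], [0.06, 2.06], [-2.6, 2.6]. Speed limits (rad/s): [2.22, 2.22, 2.79, 2.79, 3.14, 3.14, 3.14].

### API

Orientations are given as a unit quaternion [x, y, z, w].
In Python, from bench import r gives the robot as it stands.
- The arm moves only by the shell command python3 -m pendant 'ROWS' [OPENING] [FORCE]. ROWS is JSON, a list of rows, each a list of 4 numbers: the shift along the tool's x, y, z in m, then the turn about the tool's z in rad. A call has 1 to 8 rows; each row shifts and turns the commanded pose from where the row before left it, along the tool's axes as they then stand; what a row does not reach is not made up. A row lasts 1/12 s, in which the tool goes at most 41.7 mm and 7.16 degrees, less where a joint would pass 70% of its speed; a pose out of reach is approached as far as the arm can. A call with a gripper value outside its range is refused whole. OPENING is the opening, from 0 (shut) to 1 (fully open), set as the call begins (- or left out, the last holds). The fingers move at their own pace and stop on an object; FORCE is the grip in N (left out, the last holds). Time passes only in rows, so rows that do not move let the fingers close. It gives the time, the measured TCP pose, the force, the opening and the grip force at its end, in the units of the state.
- r.read_state(): the state, without advancing time (a new reading comes with each control period).
- r.camera(name): name is "scene" or "top"; returns a dict with "img" (480x640x3 uint8, red, green, blue), "camera_matrix" (3x3 intrinsics, pixels), "xyz" and "attitude" of the camera in the world. Camera axes: x right, y down, z forward; pixel columns grow to the right and rows downward; lengths in m; the calibration is good to about 2 mm. A picture is of the moment at which its call begins. There is no depth.
- r.close_job(): hands the job in; it is judged then, once.
Trained networks look in the newest picture that a camera, given by its name, has taken for a name from the list of things; names that differ only in an ending like _2 or _b are one class to them, and where a whole thing is asked for, a point or a joint stands for the part that bears it (a point fixed in the world has none). Each returns a list of dicts, best first, with "score" (0 to 1); they miss things now and then, are a little off and sometimes report something else, mostly with a low value. They report only what shows in the picture. A call takes as long as a camera call.
- r.outline_of(thing, camera): "mask" (480x640 bool, what is visible of it) and "bbox" ([centre column, centre row, width, height] in pixels, round what is visible of it).
The state is a dict: "time": time; "joint_positions": joint angles; "joint_vel": joint speeds; "joint_torque": joint torques, N m; "ee_pos": TCP position; "eef_rot": TCP orientation; "ft_force": force on the tool from outside, world axes, zero at the start; "torque": the same for the moment, N m; "width": finger opening in m; "grip_force": force on a finger pad.
Only numpy, scipy, OpenCV 4.12 (cv2) and the standard library are available. Lean on these libraries where they do the work, as an engineer would, in place of code of your own. Each camera call takes 0.05 s, during which the arm holds its last target. There are 200 camera calls.

### The job

Put the glued specimen under the weight of the bonding press: first lift the press head by its top bar, clicking up tooth by tooth, until the foot is well clear of the specimen's height and the head hangs on its pawl with your hand off it, then push the specimen slide fully home to its end stop. Only now squeeze the release trigger against the top bar, let the head down gently until the foot rests on the glass, and only then let go, so that the head's own weight holds the specimen down. Never drop the head on the glass or press hard on it, never squeeze the trigger before the slide is home, and leave the other things on the bench where they are.

Things in the scene. Friction and masses are not known exactly. Their poses are not given: they have to be found in the camera images.
- press: The bonding press, bolted to the bench: a 200 x 180 x 16 mm aluminium base plate, at its back a 197 mm column (toothed steel rail between two guide rods, cap on top) and, to its left, a slideway wing. Origin: centre of the base plate's underside. Its x axis points from the front to the column, y to the left (the side the slide comes out), z up. All offsets below are in this frame, in mm (x, y, z).
- head (a joint): Height of the press head on the column, m: 0 lowest, 0.060 at the top stop, up is positive. The head is an aluminium yoke of 0.65 to 0.92 kg that falls freely when the pawl is lifted. The pawl holds it at every 8 mm (0, 8, 16 .. 56 mm); between these it drops back to the tooth below. Lifting it past a tooth takes its weight plus 5 to 10 N. It starts at 0 or 8 mm.
- bar (a point): Centre of the head's top bar, by which it is lifted: a grey bar along the press's y, 12 mm thick (x) and 16 mm high, rubber-sleeved, free over 80 mm, highest part of the press, above the column. It lies at (63, 0, 228 + head). Nothing stands beside it but the trigger bar, 28 mm in front.
- trigger (a point): Centre of the trigger bar: grey, parallel to and level with the top bar, 8 mm thick (x), 62 mm long, 16 mm high, rubber-sleeved, at (25, 0, 228 + head) when free. 28 mm gap to the top bar. Upper end of the pawl lever (pin 88 mm below). Squeezed towards the top bar the pawl clears after 9 mm and it stops after 17 mm (33 mm over both bars; 50 when free); 3 to 6 N. Have the top bar gripped by then.
- pawl (a joint): Angle of the sprung pawl and trigger, rad: about 0 seated in a tooth, up to about 0.1 as it rides over a tooth by itself, 0.19 to 0.2 with the trigger squeezed to its stop. Above about 0.11 the head is free to go down; let go, it springs back.
- foot: The head's round foot, 40 mm across, rubber-faced (gives about 1 mm at 15 N), under the nose of the head. Origin: centre of its underside, at (-40, 0, 40 + head). It moves with the head.
- slide (a joint): Travel of the specimen slide, m: 0 fully out to the left, 0.090 fully home on its end stop with the specimen under the foot; it moves along the press's -y. Friction about 2 N. It starts at 0 to 0.015.
- knob (a point): Centre of the slide's upright steel knob, 18 mm across, its grip part 22 mm high from 11 mm below this point to 11 mm above; at (-40, 185 - slide, 50). 95 mm from the specimen's centre, at the outer end of the slide.
- specimen: The glued specimen in the nest of the slide: a white mount block 50 x 45 x 27 mm with a glass coupon 40 x 36 mm standing out of its top. Origin: centre of the block's underside, at (-40, 90 - slide, 27). The glass's upper face is 31.5 to 35 mm above that origin: it differs from piece to piece and is not measured, so the foot meets it at a head value of 0.0185 to 0.022. It rides with the slide.
- tin: Bystander: flat metal tin 60 x 95 x 20 mm behind the column. Origin: underside centre.
- slidebox: Bystander: white slide box 85 x 30 x 30 mm in front of the press. Origin: underside centre.
- dish: Bystander: clear covered dish, 64 mm across, 21 mm high, right of the press. Origin: underside centre.
- bottle: Bystander: clear bottle 64 mm across, 170 mm high, at the right. Origin: underside centre.
- roll: Bystander: paper roll 110 mm across, 100 mm high, standing on the left. Origin: underside centre.
- jar: Bystander: amber jar 60 mm across, 75 mm high, at the right. Origin: underside centre.
- driver: Bystander: screwdriver 170 mm long lying at the left front. Origin: underside centre.

How it is judged:
On the way, in this order (a step that is already met when the one before it is completed fails the run):
1. The head is clear of the specimen's height, held by its pawl, hand off, slide still out (value of joint head above 0.023 m and value of joint pawl below 0.04 rad and contact force between the fingers and anything else below 0.5 N and value of joint slide below 0.03 m), for 0.2 s.
2. The slide is fully home on its end stop, the head still up on its pawl (value of joint slide above 0.087 m and value of joint head above 0.023 m), for 0.2 s.
3. The foot rests on the specimen while the trigger is still squeezed (value of joint slide above 0.087 m and contact force between foot and specimen above 1 N and value of joint pawl above 0.13 rad), for 0.2 s.
At the end, for the whole second after the job is handed in: The slide is home (within 3 mm of its stop), the foot rests on the specimen with the head's own weight (more than 3 N), the trigger is released, the head is at rest and the hand is off (value of joint slide above 0.087 m and contact force between foot and specimen above 3 N and value of joint head below 0.0228 m and value of joint pawl below 0.13 rad and linear speed of foot below 0.01 m/s); the robot touches nothing.
It fails at once if the foot pressed or knocked the specimen with more than 16 N (contact force between foot and specimen above 16 N).
It fails at once if the trigger was squeezed before the slide was home (within 8 mm) (value of joint pawl above 0.15 rad and value of joint slide below 0.082 m).
It fails at once if a bystander was moved by more than 20 mm (distance of any of tin, slidebox, dish, bottle, roll, jar, driver from where it was at the start of the episode above 0.02 m).
It also fails if it takes over 72 s, if anything falls off the work surface, if the arm or the gripper's body presses on something with over 40 N, if the wrist force passes 120 N, or if a joint passes its speed limit or range.

## Working session

There is one attempt and no reset: what is moved stays moved. The work goes in short steps, Python scripts to look and compute and a shell command to move; the robot and the scene stay as the last step left them, time stands still between calls to the robot, and variables do not carry over. Pictures are saved under pics/ and viewed, at most 10 in all, crops included, and the job is handed in when it is done.

```bash
mkdir -p pics; ls
python3 - <<'E'
from bench import r
import cv2,numpy as np
s=r.read_state();print({k:np.round(v,3) for k,v in s.items()})
for n in("scene","top"):
    c=r.camera(n);cv2.imwrite(f"pics/{n}0.png",c["img"][:,:,::-1]);print(n,c["camera_matrix"],c["xyz"],c["attitude"])
    for t in("press","bar","trigger","knob","specimen","foot","head","slide"):
        o=r.outline_of(t,n);print(t,[(round(d["score"],2),np.round(d["bbox"],1).tolist()) for d in o[:2]])
E
```

```text
pics
{'time': np.float64(0.0), 'joint_positions': array([-1.267,  0.333, -0.065,  1.461,  0.022,  1.35 , -0.089]), 'joint_vel': array([ 0.   ,  0.001, -0.   ,  0.001, -0.   ,  0.001,  0.001]), 'joint_torque': array([-1.0000e-03, -6.2323e+01,  2.4000e-02, -3.8992e+01, -6.1000e-02,
        3.9000e-02,  0.0000e+00]), 'ee_pos': array([0.201, 0.592, 0.233]), 'eef_rot': array([ 0.163,  0.987, -0.001, -0.   ]), 'ft_force': array([-0.279, -0.493,  0.346]), 'torque': array([0.051, 0.001, 0.001]), 'grip_force': np.float64(0.0), 'width': np.float64(0.087)}
scene [[530.71231719   0.         324.87133083]
 [  0.         530.71231719 238.86236726]
 [  0.           0.           1.        ]] [0.95155755 0.47751815 1.21603919] [ 0.34292367  0.89617499 -0.2624284  -0.1020053 ]
press [(0.66, [306.2, 242.2, 75.7, 134.3]), (0.42, [452.6, 380.8, 61.0, 63.6])]
bar [(0.79, [299.4, 207.8, 61.2, 68.4])]
trigger [(0.61, [291.5, 199.0, 14.7, 32.8])]
knob []
specimen [(0.69, [321.8, 265.1, 16.1, 15.9])]
foot [(0.57, [322.4, 228.8, 10.0, 31.3]), (0.56, [289.9, 199.1, 12.1, 38.2])]
head [(0.58, [300.6, 211.0, 62.8, 70.8])]
slide [(0.74, [320.1, 282.8, 27.9, 56.9]), (0.21, [300.6, 209.2, 57.9, 64.7])]
top [[476.33602689   0.         315.20096283]
 [  0.         476.33602689 234.92840249]
 [  0.           0.           1.        ]] [ 0.3185327  -0.00779603  1.31452329] [ 0.70646064 -0.7027893   0.0631961  -0.05483439]
press [(0.87, [337.1, 255.5, 113.5, 95.2])]
bar [(0.77, [359.7, 243.8, 64.2, 68.7]), (0.44, [209.0, 296.9, 52.2, 32.9])]
trigger [(0.73, [207.9, 297.1, 54.5, 30.9]), (0.59, [364.1, 234.9, 19.3, 16.4])]
knob [(0.74, [312.4, 244.1, 47.0, 46.3])]
specimen [(0.74, [320.4, 244.2, 26.2, 21.5]), (0.52, [335.6, 256.7, 113.6, 93.0])]
foot [(0.63, [339.6, 264.9, 12.0, 14.7])]
head [(0.79, [360.6, 241.6, 66.1, 64.9])]
slide [(0.73, [312.0, 240.1, 44.7, 46.0])]
```

Run:
```python
import cv2
a=cv2.imread("pics/scene0.png")[130:350,180:480];cv2.imwrite("pics/s0c.png",cv2.resize(a,None,fx=2.66,fy=2.66,interpolation=cv2.INTER_CUBIC))
a=cv2.imread("pics/top0.png")[165:345,220:460];cv2.imwrite("pics/t0c.png",cv2.resize(a,None,fx=3.33,fy=3.33,interpolation=cv2.INTER_CUBIC))
```

```text
(no output)
```

View pics/s0c.png

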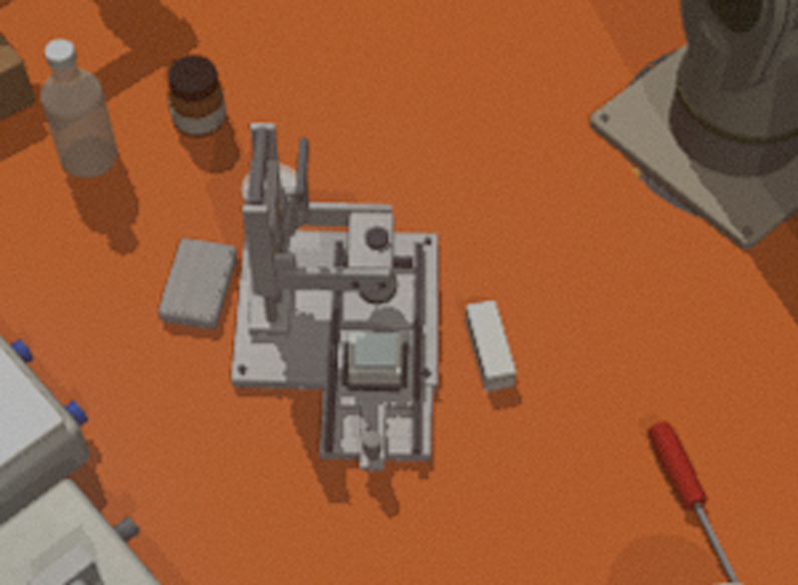

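View pics/t0c.png

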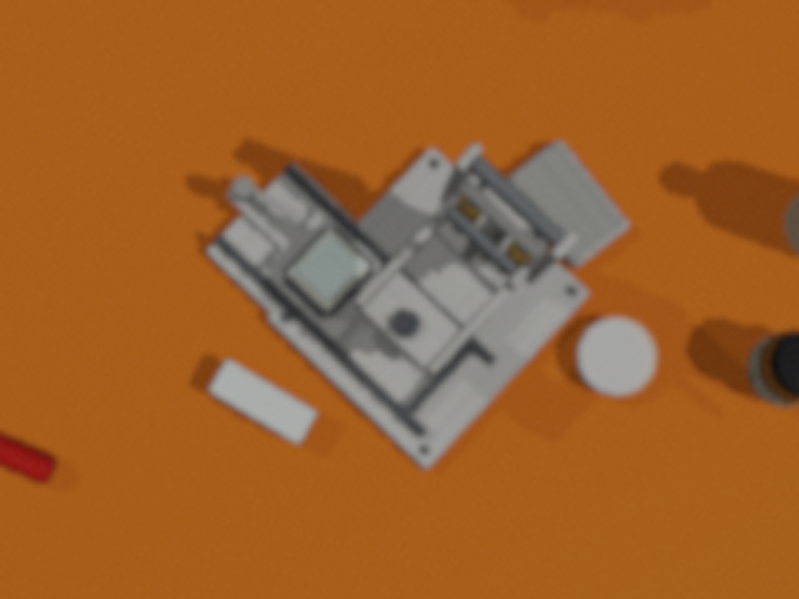

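View pics/top0.png

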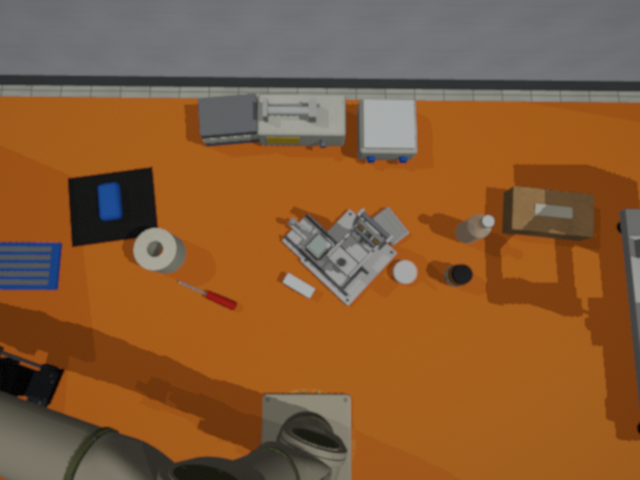

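Top crop: plate corners at (433,150), (588,293), (427,468), knob ~(241,187), glass centre (330,270). Scene crop: plate corners (233,383), (437,235), knob top (371,440), top bar (262,125)–(257,208), trigger (303,140)–(301,190). Fit the press pose from these.

```bash
cat > h.py <<'E'
import numpy as np,cv2
from scipy.spatial.transform import Rotation as R
from bench import r
def P(c,X):
    p=(np.atleast_2d(X)-c["xyz"])@R.from_quat(c["attitude"]).as_matrix()
    p=p@np.array(c["camera_matrix"]).T
    return p[:,:2]/p[:,2:]
def W(q,X):  # press frame (mm) -> world; q=x,y,yaw
    return (np.atleast_2d(X)/1000)@R.from_euler("z",q[2]).as_matrix().T+[q[0],q[1],0]
E
cat > fit.py <<'E'
from h import *
from scipy.optimize import least_squares
C={n:r.camera(n) for n in("scene","top")}
S={"top":((220,165),3.333),"scene":((180,130),2.66)}
f=lambda n,p:(np.array(p)+.5)/S[n][1]-.5+S[n][0]
obs=[("top",(433,150),(100,90,16),0),("top",(588,293),(100,-90,16),0),("top",(427,468),(-100,-90,16),0),
("top",(241,185),(-40,185,61),1),("top",(330,270),(-40,90,60),1),
("scene",(233,383),(100,90,16),0),("scene",(437,235),(-100,-90,16),0),
("scene",(372,438),(-40,185,61),1),("scene",(379,350),(-40,90,60),1),
("scene",(260,167),(63,0,236),2),("scene",(303,163),(25,0,236),2)]
def res(v):
    o=[]
    for n,p,X,k in obs:
        X=np.array(X,float)
        if k==1:X[1]-=v[3]
        if k==2:X[2]+=v[4]
        o.append(P(C[n],W(v[:3],X))[0]-f(n,p))
    return np.ravel(o)
best=min((least_squares(res,[.4,.6*0,a,5,4],loss="soft_l1",x_scale=[.1,.1,1,10,10]) for a in np.arange(-3,3,.7)),key=lambda s:s.cost)
v=best.x;print(np.round(v,4),best.cost);print(np.round(res(v).reshape(-1,2),1).tolist())
np.save("q.npy",v)
for t in ((63,0,228),(25,0,228),(-40,185-v[3],50),(0,0,0)):print(t,W(v,t).round(4))
print("centre robot-press yaw deg",np.degrees(v[2]))
im=[]
for n,(o,s) in S.items():
    g=cv2.resize(C[n]["img"][:,:,::-1],None,fx=3,fy=3,interpolation=cv2.INTER_CUBIC)
    for h,col in((0,(0,255,0)),(8,(255,0,0))):
      for L in([(57,40,236+h),(57,-40,236+h),(69,-40,236+h),(69,40,236+h)],[(21,31,236+h),(21,-31,236+h),(29,-31,236+h),(29,31,236+h)],
        [(-100,-90,16),(100,-90,16),(100,90,16),(-100,90,16)],[(-60,72-v[3],60),(-60,108-v[3],60),(-20,108-v[3],60),(-20,72-v[3],60)]):
        cv2.polylines(g,[np.int32((P(C[n],W(v,L))+.5)*3)],True,col,1)
    c=np.int32(P(C[n],W(v,(0,20,100)))[0]*3);im.append(g[c[1]-290:c[1]+290,c[0]-200:c[0]+200])
cv2.imwrite("pics/fit.png",np.hstack(im))
E
python3 fit.py
```

```text
[ 0.4802 -0.1131 -0.7557 13.3103  5.4176] 4.869984522163507
[[-0.8, -1.7], [0.5, -0.5], [-0.5, 0.2], [0.4, 0.4], [-0.6, -0.9], [-0.3, -1.1], [0.7, -0.9], [0.7, 0.0], [-0.9, -0.5], [0.0, -1.0], [0.3, 0.9]]
(63, 0, 228) [[ 0.5261 -0.1563  0.228 ]]
(25, 0, 228) [[ 0.4984 -0.1302  0.228 ]]
(-40, np.float64(171.6896862205426), 50) [[0.5688 0.0393 0.05  ]]
(0, 0, 0) [[ 0.4802 -0.1131  0.    ]]
centre robot-press yaw deg -43.29943783829219
```

View pics/fit.png

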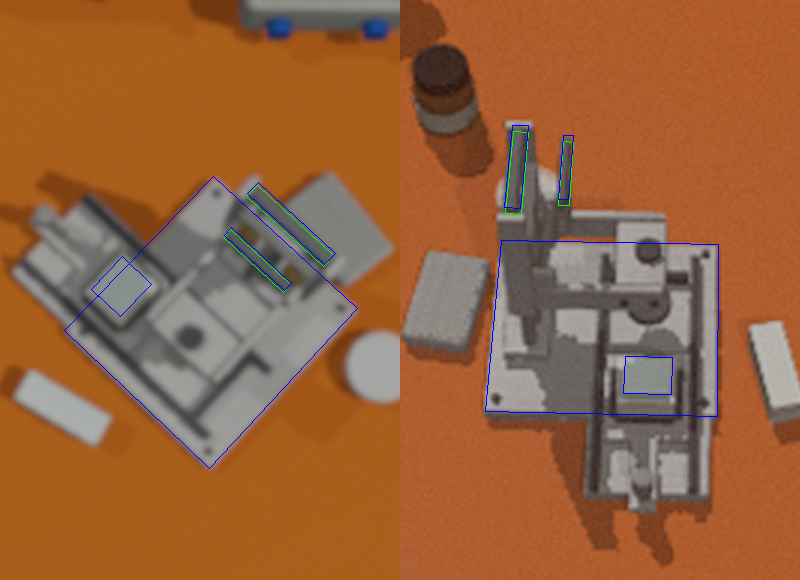

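The overlay matches in both views (bars, plate, glass). Next, a helper that turns press-frame targets into tool shifts.

```bash
cat > d.py <<'E'
import sys
from h import *
# usage: d.py X Y Z (press mm, TCP) -> tool-axis shift (mm) and turn
q=np.load("q.npy");s=r.read_state();M=R.from_quat(s["eef_rot"]).as_matrix()
px=W(q,(1,0,0))[0]-W(q,(0,0,0))[0];px/=np.linalg.norm(px)
a=[]
for sg in(1,-1):
    v=M.T@(sg*px);a.append(-np.arctan2(v[0],v[1]))
p=s["ee_pos"]-[q[0],q[1],0];py=np.cross([0,0,1],px)
print("t %.2f press-frame TCP"%s["time"],(np.array([p@px,p@py,p[2]])*1e3).round(1),"turn opts",np.round(a,3),"j",np.round(s["joint_positions"],2))
F=s["ft_force"];print("F press",np.round([F@px,F@py,F[2]],1),"w",round(s["width"]*1e3,1),"grip",round(float(s["grip_force"]),1),"tool axes in press",np.round(np.array([[M[:,i]@px,M[:,i]@py,M[2,i]] for i in range(3)]),3).tolist())
if len(sys.argv)>3:
    t=W(q,np.array(sys.argv[1:4],float))[0]
    d=M.T@(t-s["ee_pos"])*1e3;print("shift now",d.round(1))
    for x in a:
        print("after turn %.3f:"%x,(R.from_euler("z",-x).as_matrix()@d).round(1))
E
python3 d.py 63 0 290
```

```text
t 1.00 press-frame TCP [-687.   321.4  233.6] turn opts [ 2.    -1.142] j [-1.27  0.33 -0.06  1.46  0.02  1.35 -0.09]
F press [-0.3  0.5 -0.3] w 86.9 grip 0.0 tool axes in press [[-0.909, -0.416, 0.0], [-0.416, 0.909, 0.0], [-0.0, 0.0, -1.0]]
shift now [-548.4 -604.1  -56.5]
after turn 2.000: [-321.4  750.   -56.5]
after turn -1.142: [ 321.4 -750.   -56.5]
```

```bash
python3 -m pendant '[[0,0,-0.01,0.125],[0,0,-0.01,0.125],[0,0,-0.01,0.125],[0,0,-0.01,0.125],[0,0,-0.01,0.125],[0,0,-0.01,0.125],[0,0,0,0.125],[0,0,0,0.125]]' 0.28 10; python3 -m pendant '[[0,0,0,0.125],[0,0,0,0.125],[0,0,0,0.125],[0,0,0,0.125],[0,0,0,0.125],[0,0,0,0.125],[0,0,0,0.125],[0,0,0,0.125]]'; python3 d.py 63 0 290
```

```text
time: 1.67
ee_pos: [0.2007, 0.5923, 0.2944]
eef_rot: [0.618, 0.786, 0.001, -0.0]
ft_force: [0.8, -0.2, -0.7]
width: 0.0416
grip_force: 0.0
time: 2.33
ee_pos: [0.2006, 0.592, 0.2936]
eef_rot: [0.919, 0.393, 0.0, -0.0]
ft_force: [-0.2, -0.6, -0.8]
width: 0.0243
grip_force: 0.0
t 2.33 press-frame TCP [-687.   321.3  293.6] turn opts [-0.006  3.135] j [-1.47  0.31  0.19  1.38 -0.06  1.46 -2.04]
F press [ 0.2 -0.5 -0.8] w 24.3 grip 0.0 tool axes in press [[0.006, 1.0, 0.0], [1.0, -0.006, -0.0], [-0.0, 0.0, -1.0]]
shift now [-316.6  752.1    3.5]
after turn -0.006: [-321.3  750.1    3.5]
after turn 3.135: [ 321.3 -750.1    3.5]
```

```bash
python3 -m pendant '[[-0.013,0.031,0,0],[-0.013,0.031,0,0],[-0.013,0.031,0,0],[-0.013,0.031,0,0],[-0.013,0.031,0,0],[-0.013,0.031,0,0],[-0.013,0.031,0,0],[-0.013,0.031,0,0]]'; python3 -m pendant '[[-0.013,0.031,0,0],[-0.013,0.031,0,0],[-0.013,0.031,0,0],[-0.013,0.031,0,0],[-0.013,0.031,0,0],[-0.013,0.031,0,0],[-0.013,0.031,0,0],[-0.013,0.031,0,0]]';python3 -m pendant '[[-0.013,0.031,0,0],[-0.013,0.031,0,0],[-0.013,0.031,0,0],[-0.013,0.031,0,0],[-0.013,0.031,0,0],[-0.013,0.031,0,0],[0,0,0,0],[0,0,0,0]]'; python3 d.py 63 0 270
```

```text
time: 3.0
ee_pos: [0.3101, 0.3446, 0.2937]
eef_rot: [0.918, 0.396, 0.0, -0.0]
ft_force: [1.5, 0.4, -0.3]
width: 0.0243
grip_force: 0.0
time: 3.67
ee_pos: [0.4192, 0.0986, 0.2937]
eef_rot: [0.918, 0.396, 0.0, -0.0]
ft_force: [0.9, 0.8, -0.5]
width: 0.0243
grip_force: 0.0
time: 4.33
ee_pos: [0.5007, -0.0859, 0.2935]
eef_rot: [0.919, 0.394, -0.0, 0.001]
ft_force: [-0.3, -0.2, -0.3]
width: 0.0243
grip_force: 0.0
t 4.33 press-frame TCP [ -3.7  33.8 293.5] turn opts [-0.004  3.137] j [-0.91  0.02  1.02  1.71 -0.01  1.42 -0.65]
F press [-0.1 -0.3 -0.3] w 24.3 grip 0.0 tool axes in press [[0.004, 1.0, -0.001], [1.0, -0.004, 0.001], [0.001, -0.001, -1.0]]
shift now [-33.5  66.9  23.6]
after turn -0.004: [-33.8  66.7  23.6]
after turn 3.137: [ 33.8 -66.7  23.6]
```

```bash
python3 -m pendant '[[-0.012,0.022,0,-0.004],[-0.011,0.022,0,0],[-0.011,0.022,0,0],[0,0,0.012,0],[0,0,0.012,0],[0,0,0,0]]'; python3 d.py 63 0 231
python3 - <<'E'
from h import *
q=np.load("q.npy");im=[]
for n in("top","scene"):
    c=r.camera(n);g=cv2.resize(c["img"][:,:,::-1],None,fx=6,fy=6,interpolation=cv2.INTER_CUBIC)
    k=np.int32(P(c,W(q,(50,0,240)))[0]*6);im.append(g[k[1]-300:k[1]+300,k[0]-200:k[0]+200])
cv2.imwrite("pics/a1.png",np.hstack(im))
E
```

```text
time: 4.83
ee_pos: [0.5244, -0.1521, 0.2669]
eef_rot: [0.917, 0.399, -0.001, -0.001]
ft_force: [-0.6, 0.5, -0.3]
width: 0.0248
grip_force: 0.0
t 4.83 press-frame TCP [ 59.    1.9 266.9] turn opts [ 0.005 -3.137] j [-0.73  0.22  1.09  1.66 -0.2   1.38 -0.37]
F press [-0.7 -0.  -0.3] w 24.8 grip 0.0 tool axes in press [[-0.005, 1.0, -0.001], [1.0, 0.005, -0.004], [-0.004, -0.002, -1.0]]
shift now [-1.9  4.2 35.9]
after turn 0.005: [-1.9  4.2 35.9]
after turn -3.137: [ 1.9 -4.2 35.9]
```

View pics/a1.png

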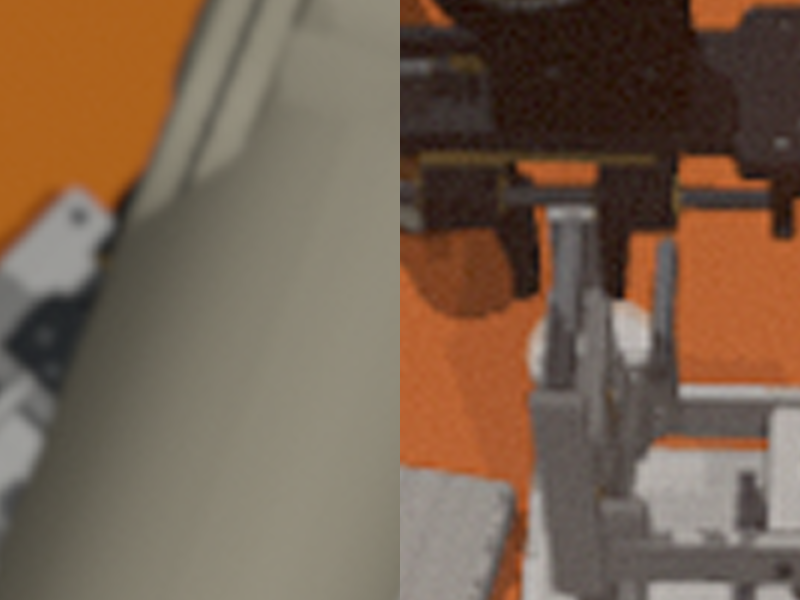

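Scene view (right half): fingers at columns ~527 and ~612 straddle the top bar (~575), trigger at ~665 outside the front finger. Centre and descend.

```bash
python3 -m pendant '[[-0.002,0.003,0,0],[0,0,0.006,0],[0,0,0.006,0],[0,0,0,0]]'; python3 d.py 63 0 231
```

```text
time: 5.27
ee_pos: [0.5259, -0.157, 0.2564]
eef_rot: [0.917, 0.398, -0.0, -0.0]
ft_force: [-0.4, 0.2, 0.2]
width: 0.0243
grip_force: 0.0
t 5.27 press-frame TCP [ 63.4  -0.6 256.4] turn opts [ 0.004 -3.138] j [-0.72  0.24  1.09  1.67 -0.21  1.36 -0.35]
F press [-0.5 -0.1  0.2] w 24.3 grip 0.0 tool axes in press [[-0.004, 1.0, -0.0], [1.0, 0.004, -0.001], [-0.001, -0.0, -1.0]]
shift now [ 0.6 -0.3 25.4]
after turn 0.004: [ 0.6 -0.3 25.4]
after turn -3.138: [-0.6  0.3 25.4]
```

```bash
python3 -m pendant '[[0,0,0.006,0],[0,0,0.006,0],[0,0,0.006,0],[0,0,0.006,0],[0,0,0,0]]'; python3 -m pendant '[[0,0,0,0],[0,0,0,0],[0,0,0,0],[0,0,0,0],[0,0,0,0]]' 0 45; python3 d.py 63 0 231
```

```text
time: 5.68
ee_pos: [0.5258, -0.1572, 0.2321]
eef_rot: [0.917, 0.398, -0.001, -0.0]
ft_force: [0.4, 0.1, 0.3]
width: 0.0245
grip_force: 0.0
time: 6.1
ee_pos: [0.5257, -0.1569, 0.2337]
eef_rot: [0.917, 0.398, -0.0, -0.001]
ft_force: [-4.8, 3.3, 3.5]
width: 0.0113
grip_force: 45.0
t 6.10 press-frame TCP [ 63.2  -0.7 233.7] turn opts [ 0.004 -3.138] j [-0.7   0.26  1.08  1.71 -0.23  1.32 -0.33]
F press [-5.7 -0.9  3.5] w 11.3 grip 45.0 tool axes in press [[-0.004, 1.0, 0.0], [1.0, 0.004, -0.002], [-0.002, 0.0, -1.0]]
shift now [ 0.7 -0.2  2.7]
after turn 0.004: [ 0.7 -0.2  2.7]
after turn -3.138: [-0.7  0.2  2.7]
```

```bash
for i in 1; do python3 -m pendant '[[0,0,-0.002,0],[0,0,-0.002,0]]'; python3 -m pendant '[[0,0,-0.002,0],[0,0,-0.002,0]]';python3 -m pendant '[[0,0,-0.002,0],[0,0,-0.002,0]]';python3 -m pendant '[[0,0,-0.002,0],[0,0,-0.002,0]]';python3 -m pendant '[[0,0,-0.002,0],[0,0,-0.002,0]]'; done | grep -E "ee_pos|ft"; python3 d.py
```

```text
ee_pos: [0.5257, -0.1568, 0.2364]
ft_force: [1.6, 0.8, -16.2]
ee_pos: [0.5257, -0.1569, 0.2408]
ft_force: [-2.3, 3.7, -9.9]
ee_pos: [0.5257, -0.1569, 0.2451]
ft_force: [-2.1, 3.7, -17.5]
ee_pos: [0.5257, -0.1569, 0.2493]
ft_force: [-5.5, 5.8, -7.8]
ee_pos: [0.5257, -0.1569, 0.2533]
ft_force: [-4.0, 6.1, -16.5]
t 6.93 press-frame TCP [ 63.2  -0.7 253.3] turn opts [ 0.004 -3.138] j [-0.71  0.24  1.09  1.68 -0.22  1.36 -0.35]
F press [ -7.1   1.7 -16.5] w 11.8 grip 45.0 tool axes in press [[-0.004, 1.0, -0.0], [1.0, 0.004, -0.002], [-0.002, -0.0, -1.0]]
```

```bash
(python3 -m pendant '[[0,0,-0.002,0],[0,0,-0.002,0]]'; python3 -m pendant '[[0,0,-0.002,0],[0,0,-0.002,0]]';python3 -m pendant '[[0,0,-0.002,0],[0,0,-0.002,0]]';python3 -m pendant '[[0,0,-0.002,0],[0,0,0,0]]') | grep -E "ee_pos|ft|width"; python3 d.py
```

```text
ee_pos: [0.5258, -0.1569, 0.2574]
ft_force: [-5.9, 6.6, -7.6]
width: 0.0117
ee_pos: [0.5257, -0.1569, 0.2613]
ft_force: [-3.0, 5.1, -17.6]
width: 0.0116
ee_pos: [0.5258, -0.1569, 0.2654]
ft_force: [-5.6, 6.5, -8.2]
width: 0.0114
ee_pos: [0.5258, -0.1569, 0.2679]
ft_force: [-5.4, 6.5, -8.2]
width: 0.0114
t 7.60 press-frame TCP [ 63.2  -0.6 267.9] turn opts [ 0.004 -3.138] j [-0.72  0.23  1.09  1.66 -0.21  1.39 -0.35]
F press [-8.4  1.  -8.2] w 11.4 grip 45.0 tool axes in press [[-0.004, 1.0, 0.0], [1.0, 0.004, -0.002], [-0.002, 0.0, -1.0]]
```

```bash
(python3 -m pendant '[[0,0,0.0005,0],[0,0,0.0005,0]]'; python3 -m pendant '[[0,0,0.0005,0],[0,0,0.0005,0]]';python3 -m pendant '[[0,0,0.0005,0],[0,0,0.0005,0]]') | grep -E "ee_pos|ft|width"; python3 d.py
```

```text
ee_pos: [0.5258, -0.1569, 0.267]
ft_force: [-7.3, 7.0, -6.0]
width: 0.0115
ee_pos: [0.5258, -0.1569, 0.2661]
ft_force: [-9.0, 7.5, -1.7]
width: 0.0116
ee_pos: [0.5258, -0.1569, 0.2658]
ft_force: [-13.6, 8.1, 6.9]
width: 0.0115
t 8.10 press-frame TCP [ 63.3  -0.6 265.8] turn opts [ 0.004 -3.138] j [-0.72  0.23  1.09  1.66 -0.21  1.38 -0.35]
F press [-15.4  -3.4   6.9] w 11.5 grip 45.0 tool axes in press [[-0.004, 1.0, 0.001], [1.0, 0.004, -0.002], [-0.002, 0.001, -1.0]]
```

Held on the pawl (+32 mm). Release and back off upward.

```bash
(python3 -m pendant '[[0,-0.0005,-0.001,0],[0,0,0,0],[0,0,0,0],[0,0,0,0]]' 0.28; python3 -m pendant '[[0,0,-0.01,0],[0,0,-0.015,0],[0,0,-0.02,0],[0,0,-0.02,0],[0,0,0,0]]') | grep -E "ee_pos|ft|width"; python3 d.py -40 210 340
python3 - <<'E'
from h import *
from scipy.optimize import minimize_scalar
q=np.load("q.npy");c=r.camera("scene");g=cv2.resize(c["img"][:,:,::-1],None,fx=4,fy=4,interpolation=cv2.INTER_CUBIC)
for h,col in((32,(0,255,0)),(40,(255,0,0))):
  for L in([(57,40,236+h),(57,-40,236+h),(69,-40,236+h),(69,40,236+h)],[(21,31,236+h),(21,-31,236+h),(29,-31,236+h),(29,31,236+h)]):
    cv2.polylines(g,[np.int32((P(c,W(q,L))+.5)*4)],True,col,1)
k=np.int32(P(c,W(q,(0,0,140)))[0]*4);cv2.imwrite("pics/a2.png",g[max(0,k[1]-350):k[1]+250,k[0]-300:k[0]+300][:600])
E
```

```text
ee_pos: [0.5268, -0.1579, 0.2667]
ft_force: [-0.2, -0.1, -1.1]
width: 0.023
ee_pos: [0.5273, -0.1581, 0.3349]
ft_force: [0.0, 0.6, -0.5]
width: 0.0244
t 8.85 press-frame TCP [ 65.2  -0.5 334.9] turn opts [ 3.000e-03 -3.138e+00] j [-0.74  0.19  1.11  1.54 -0.17  1.51 -0.38]
F press [-0.4  0.4 -0.5] w 24.4 grip 0.0 tool axes in press [[-0.003, 1.0, 0.003], [1.0, 0.003, 0.005], [0.005, 0.003, -1.0]]
shift now [ 210.8 -104.5   -5. ]
after turn 0.003: [ 210.5 -105.2   -5. ]
after turn -3.138: [-210.5  105.2   -5. ]
```

View pics/a2.png

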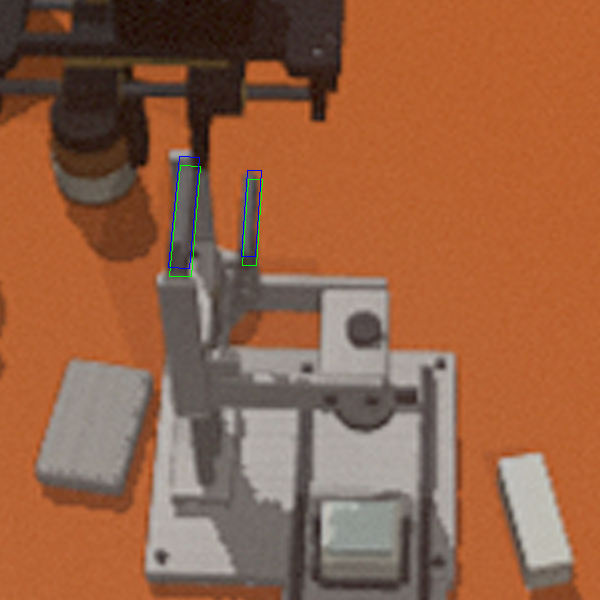

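The head hangs raised over a still-out slide, hand clear (bar ~(185,215), specimen ~(360,535)). Now go outside the knob with closed fingers.

```bash
python3 -m pendant '[[0.026,-0.013,0,0],[0.026,-0.013,0,0],[0.026,-0.013,0,0],[0.026,-0.013,0,0],[0.026,-0.013,0,0],[0.026,-0.013,0,0],[0.026,-0.013,0,0],[0.026,-0.014,0,0]]' 0 10 | grep -E "ee_pos|ft|width"; python3 -m pendant '[[0,0,0.02,0],[0,0,0.03,0],[0,0,0.03,0],[0,0,0.03,0],[0,0,0.03,0],[0,0,0.03,0],[0,0,0.02,0],[0,0,0,0]]' | grep -E "ee_pos|ft|width"; python3 d.py -40 207 50
python3 - <<'E'
from h import *
q=np.load("q.npy");c=r.camera("scene");g=cv2.resize(c["img"][:,:,::-1],None,fx=4,fy=4,interpolation=cv2.INTER_CUBIC)
k=np.int32(P(c,W(q,(-40,140,80)))[0]*4);cv2.imwrite("pics/a3.png",g[max(0,k[1]-300):k[1]+300,k[0]-300:k[0]+300][:600])
E
```

```text
ee_pos: [0.5916, 0.0678, 0.3304]
ft_force: [1.2, -0.7, 0.5]
width: 0.0003
ee_pos: [0.5889, 0.0664, 0.1363]
ft_force: [-0.7, -0.4, 0.5]
width: 0.0006
t 10.23 press-frame TCP [-44.  205.2 136.3] turn opts [ 0.004 -3.138] j [-0.9   0.46  0.91  1.7  -0.39  1.18 -0.63]
F press [-0.2 -0.8  0.5] w 0.6 grip 0.0 tool axes in press [[-0.004, 1.0, -0.006], [1.0, 0.004, -0.003], [-0.003, -0.006, -1.0]]
shift now [ 2.3  4.3 86.3]
after turn 0.004: [ 2.3  4.3 86.3]
after turn -3.138: [-2.3 -4.3 86.3]
```

View pics/a3.png

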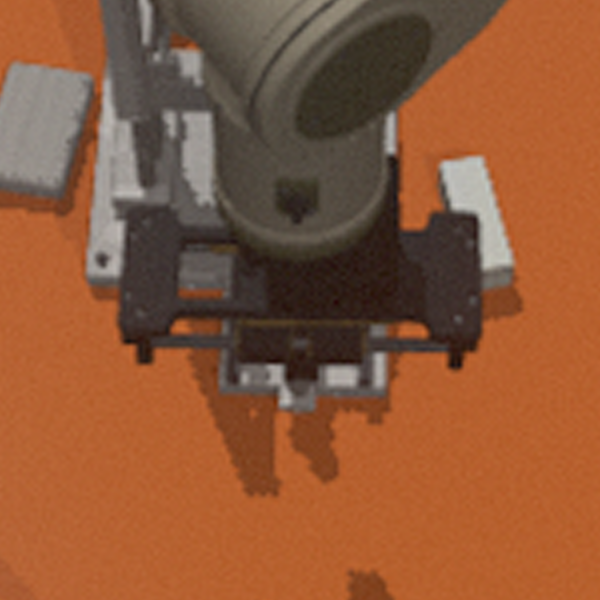

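The gripper is centred over the slide line (~column 300), the bystanders clear of it. Descend outside the knob.

```bash
python3 -m pendant '[[0.002,0.004,0.02,0],[0,0,0.02,0],[0,0,0.02,0],[0,0,0.014,0],[0,0,0.008,0],[0,0,0,0]]' | grep -E "ee_pos|ft|width"; python3 d.py -40 200 50
```

```text
ee_pos: [0.5954, 0.0653, 0.0581]
ft_force: [-0.0, 0.1, 0.1]
width: 0.0004
t 10.78 press-frame TCP [-38.4 208.8  58.1] turn opts [ 0.004 -3.138] j [-0.83  0.57  0.84  1.75 -0.48  1.04 -0.57]
F press [-0.1  0.   0.1] w 0.4 grip 0.0 tool axes in press [[-0.004, 1.0, -0.001], [1.0, 0.004, -0.0], [-0.0, -0.001, -1.0]]
shift now [-8.8 -1.6  8.1]
after turn 0.004: [-8.8 -1.6  8.1]
after turn -3.138: [8.8 1.6 8.1]
```

```bash
(python3 -m pendant '[[0,-0.0015,0.008,0],[-0.006,0,0,0],[-0.006,0,0,0],[-0.006,0,0,0],[-0.006,0,0,0],[0,0,0,0]]'; python3 -m pendant '[[-0.008,0,0,0],[-0.008,0,0,0],[-0.008,0,0,0],[-0.008,0,0,0],[-0.008,0,0,0],[-0.008,0,0,0],[0,0,0,0]]';python3 -m pendant '[[-0.005,0,0,0],[-0.005,0,0,0],[-0.003,0,0,0],[0,0,0,0]]') | grep -E "ee_pos|ft|width"; python3 d.py -40 113 50
```

```text
ee_pos: [0.5776, 0.0475, 0.0511]
ft_force: [-1.1, -0.4, 0.2]
width: 0.0003
ee_pos: [0.5439, 0.0118, 0.0504]
ft_force: [0.0, -0.4, 0.6]
width: 0.0006
ee_pos: [0.5359, 0.0035, 0.0504]
ft_force: [0.6, -0.7, 0.1]
width: 0.0007
t 12.20 press-frame TCP [-39.5 123.1  50.4] turn opts [ 3.000e-03 -3.138e+00] j [-0.83  0.45  0.89  1.93 -0.42  0.97 -0.49]
F press [ 0.9 -0.1  0.1] w 0.7 grip 0.0 tool axes in press [[-0.003, 1.0, -0.001], [1.0, 0.003, -0.0], [-0.0, -0.001, -1.0]]
shift now [-10.1  -0.6   0.4]
after turn 0.003: [-10.1  -0.5   0.4]
after turn -3.138: [10.1  0.5  0.4]
```

```bash
(python3 -m pendant '[[-0.002,0,0,0],[-0.002,0,0,0]]'; python3 -m pendant '[[-0.002,0,0,0],[-0.002,0,0,0]]';python3 -m pendant '[[-0.002,0,0,0],[-0.001,0,0,0]]';python3 -m pendant '[[-0.001,0,0,0],[-0.001,0,0,0]]') | grep -E "ee_pos|ft"; python3 d.py -40 113 50
```

```text
ee_pos: [0.5338, 0.0014, 0.0505]
ft_force: [1.2, 2.6, -1.3]
ee_pos: [0.531, -0.0016, 0.0505]
ft_force: [0.4, 1.1, 0.1]
ee_pos: [0.5295, -0.0032, 0.0507]
ft_force: [5.2, 5.7, -4.4]
ee_pos: [0.5294, -0.0033, 0.0509]
ft_force: [10.1, 9.8, -8.6]
t 12.87 press-frame TCP [-39.5 113.6  50.9] turn opts [ 0.005 -3.136] j [-0.83  0.43  0.9   1.95 -0.42  0.96 -0.48]
F press [ 0.6 14.1 -8.6] w 0.5 grip 7.1 tool axes in press [[-0.005, 1.0, 0.004], [1.0, 0.005, 0.001], [0.001, 0.004, -1.0]]
shift now [-0.6 -0.5  0.9]
after turn 0.005: [-0.6 -0.5  0.9]
after turn -3.136: [0.6 0.5 0.9]
```

Stop reached at 113.6 mm (expected 113.5) with 14 N. Back off, rise, go above the bars with the gripper open.

```bash
(python3 -m pendant '[[0.005,0,0,0],[0.01,0,0,0],[0.02,0,0,0],[0.02,0,0,0],[0.02,0,0,0],[0,0,0,0]]'; python3 -m pendant '[[0,0,-0.03,0],[0,0,-0.04,0],[0,0,-0.04,0],[0,0,-0.04,0],[0,0,-0.04,0],[0,0,-0.04,0],[0,0,-0.04,0],[0,0,0,0]]' 0.8) | grep -E "ee_pos|ft"; python3 d.py 40 0 320;python3 - <<'E'
from h import *
q=np.load("q.npy");c=r.camera("scene");print(c["img"].shape)
for t in("specimen","foot"):
  print(t,[(d["score"],d["bbox"]) for d in r.outline_of(t,"scene")[:2]], P(c,W(q,(-40,0,58))))
g=cv2.resize(c["img"][:,:,::-1],None,fx=4,fy=4,interpolation=cv2.INTER_CUBIC)
k=np.int32(P(c,W(q,(0,0,140)))[0]*4);cv2.imwrite("pics/a4.png",g[max(0,k[1]-300):k[1]+300,k[0]-300:k[0]+300][:600])
E
```

```text
ee_pos: [0.581, 0.0533, 0.0503]
ft_force: [0.3, 0.8, -0.4]
ee_pos: [0.5811, 0.0485, 0.3279]
ft_force: [0.4, -1.1, -0.4]
t 14.03 press-frame TCP [-37.4 186.8 327.9] turn opts [ 3.000e-03 -3.139e+00] j [-0.97  0.29  1.02  1.47 -0.25  1.51 -0.71]
F press [ 1.  -0.5 -0.4] w 46.0 grip 0.0 tool axes in press [[-0.003, 1.0, 0.007], [1.0, 0.003, 0.005], [0.005, 0.007, -1.0]]
shift now [-187.1   76.9    6.9]
after turn 0.003: [-186.9   77.4    6.9]
after turn -3.139: [186.9 -77.4   6.9]
(480, 640, 3)
specimen [(0.6, [320.2, 241.1, 11.9, 13.1])] [[322.08821586 235.6984801 ]]
foot [(0.42, [321.5, 235.2, 5.3, 6.3])] [[322.08821586 235.6984801 ]]
```

View pics/a4.png

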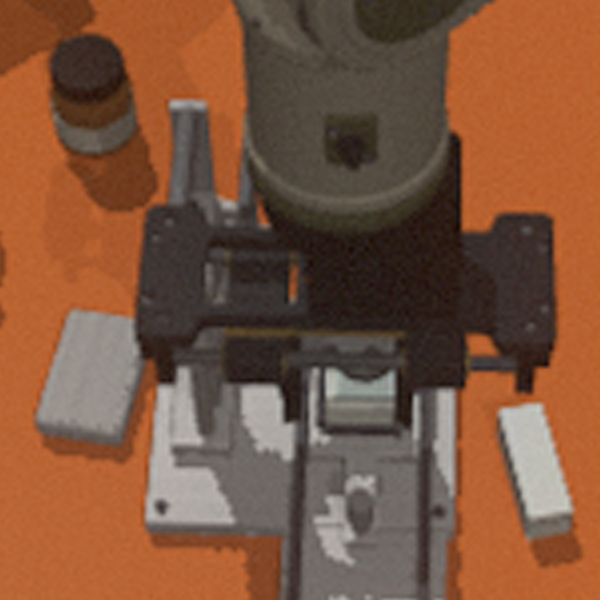

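Slide is home (knob at ~(360,510), glass under the foot at ~(360,385)), bystanders undisturbed. Move over the bars.

```bash
(python3 -m pendant '[[-0.023,0.010,0,0],[-0.023,0.010,0,0],[-0.023,0.010,0,0],[-0.023,0.010,0,0],[-0.023,0.010,0,0],[-0.023,0.010,0,0],[-0.023,0.010,0,0],[-0.023,0.006,0,0]]' 0.8; python3 -m pendant '[[0,0,0.005,0],[0,0,0.01,0],[0,0,0.01,0],[0,0,0,0]]') | grep -E "ee_pos|ft"; python3 d.py 40 0 262
```

```text
ee_pos: [0.5075, -0.1379, 0.3189]
ft_force: [-0.1, -0.6, -0.2]
ee_pos: [0.5079, -0.1352, 0.2926]
ft_force: [-0.1, 0.7, 0.5]
t 15.18 press-frame TCP [ 35.3   2.9 292.6] turn opts [ 0.006 -3.136] j [-0.85  0.12  1.13  1.67 -0.11  1.43 -0.46]
F press [-0.5  0.5  0.5] w 69.9 grip 0.0 tool axes in press [[-0.006, 1.0, -0.003], [1.0, 0.005, -0.003], [-0.003, -0.003, -1.0]]
shift now [-2.8  4.8 30.5]
after turn 0.006: [-2.8  4.8 30.5]
after turn -3.136: [ 2.8 -4.8 30.5]
```

```bash
(python3 -m pendant '[[-0.003,0.0045,0,0.005],[0,0,0,0],[0,0,0.008,0],[0,0,0.008,0],[0,0,0.008,0],[0,0,0.006,0],[0,0,0,0]]') | grep -E "ee_pos|ft"; python3 d.py 40 0 262
```

```text
ee_pos: [0.5093, -0.1418, 0.264]
ft_force: [-0.3, -0.3, -0.5]
t 15.77 press-frame TCP [ 40.8  -1.  264. ] turn opts [-1.00e-03  3.14e+00] j [-0.82  0.15  1.12  1.71 -0.14  1.37 -0.43]
F press [-0.  -0.4 -0.5] w 69.9 grip 0.0 tool axes in press [[0.001, 1.0, -0.001], [1.0, -0.001, -0.002], [-0.002, -0.001, -1.0]]
shift now [ 1.  -0.8  2. ]
after turn -0.001: [ 1.  -0.8  2. ]
after turn 3.140: [-1.   0.8  2. ]
```

```bash
(python3 -m pendant '[[0,0,0,0],[0,0,0,0],[0,0,0,0],[0,0,0,0]]' 0.667 25;python3 -m pendant '[[0,-0.001,0,0],[0,-0.001,0,0]]'; python3 -m pendant '[[0,-0.001,0,0],[0,0,0,0]]' ) | grep -E "ee_pos|ft|wid|grip"; python3 d.py
```

```text
ee_pos: [0.5101, -0.1421, 0.2658]
ft_force: [-0.6, -0.2, 0.4]
width: 0.0587
grip_force: 0.0
ee_pos: [0.5087, -0.141, 0.2657]
ft_force: [6.3, -5.2, -4.2]
width: 0.0584
grip_force: 4.3
ee_pos: [0.5087, -0.141, 0.2657]
ft_force: [8.9, -5.3, -6.3]
width: 0.058
grip_force: 5.1
t 16.43 press-frame TCP [ 39.9  -0.8 265.7] turn opts [-2.00e-03  3.14e+00] j [-0.83  0.14  1.13  1.71 -0.13  1.36 -0.44]
F press [10.1  2.2 -6.3] w 58.0 grip 5.1 tool axes in press [[0.002, 1.0, 0.001], [1.0, -0.002, 0.004], [0.004, 0.001, -1.0]]
```

```bash
(python3 -m pendant '[[0,0.001,0,0],[0,0.001,0,0],[0,0,0,0]]' 0.62;python3 -m pendant '[[0,0.001,0,0],[0,0.001,0,0],[0,0,0,0]]' 0.575; python3 -m pendant '[[0,0.001,0,0],[0,0,0,0]]' 0.54 ) | grep -E "ee_pos|ft|wid|grip"; python3 d.py
```

```text
ee_pos: [0.5101, -0.1422, 0.2657]
ft_force: [8.1, -5.2, -5.3]
width: 0.0543
grip_force: 4.5
ee_pos: [0.5115, -0.1436, 0.2657]
ft_force: [7.1, -5.8, -5.4]
width: 0.0507
grip_force: 4.3
ee_pos: [0.5124, -0.1445, 0.2658]
ft_force: [10.6, -6.2, -8.3]
width: 0.0479
grip_force: 5.7
t 17.10 press-frame TCP [ 45.   -0.8 265.8] turn opts [-2.00e-03  3.14e+00] j [-0.81  0.16  1.13  1.7  -0.15  1.37 -0.42]
F press [12.   2.8 -8.3] w 47.9 grip 5.7 tool axes in press [[0.002, 1.0, 0.001], [1.0, -0.002, 0.004], [0.004, 0.001, -1.0]]
```

```bash
(python3 -m pendant '[[0,0.001,0,0],[0,0,0,0],[0,0,0,0]]' 0.50; python3 -m pendant '[[0,0.002,0,0],[0,0.002,0,0],[0,0.001,0,0],[0,0,0,0]]' 0.2 40 ) | grep -E "ee_pos|ft|wid|grip"; python3 d.py
```

```text
ee_pos: [0.5137, -0.1457, 0.2662]
ft_force: [13.0, -7.7, -6.5]
width: 0.0443
grip_force: 12.0
ee_pos: [0.5182, -0.15, 0.2665]
ft_force: [17.9, -12.4, -7.4]
width: 0.0314
grip_force: 41.2
t 17.68 press-frame TCP [ 53.   -0.8 266.5] turn opts [-3.000e-03  3.139e+00] j [-0.79  0.19  1.12  1.69 -0.17  1.37 -0.4 ]
F press [21.5  3.2 -7.4] w 31.4 grip 41.2 tool axes in press [[0.003, 1.0, 0.002], [1.0, -0.003, 0.009], [0.009, 0.002, -1.0]]
```

Trigger is at its stop, head carried (−7.4 N). Lower gently.

```bash
(python3 -m pendant '[[0,0.0015,0,0],[0,0.0015,0,0],[0,0,0,0]]';python3 -m pendant '[[0,0,0.001,0],[0,0,0.001,0],[0,0,0.001,0],[0,0,0.001,0]]'; python3 -m pendant '[[0,0,0.001,0],[0,0,0.001,0],[0,0,0.001,0],[0,0,0,0]]') | grep -E "ee_pos|ft|wid|grip"; python3 d.py
```

```text
ee_pos: [0.5185, -0.1503, 0.2654]
ft_force: [7.0, -4.8, -6.7]
width: 0.0306
grip_force: 40.6
ee_pos: [0.5185, -0.1503, 0.2614]
ft_force: [7.7, -4.7, -6.6]
width: 0.0304
grip_force: 40.6
ee_pos: [0.5185, -0.1502, 0.2583]
ft_force: [7.7, -6.6, -7.6]
width: 0.0312
grip_force: 40.6
t 18.60 press-frame TCP [ 53.3  -0.8 258.3] turn opts [-2.00e-03  3.14e+00] j [-0.78  0.2   1.12  1.7  -0.19  1.36 -0.38]
F press [10.1  0.5 -7.6] w 31.2 grip 40.6 tool axes in press [[0.002, 1.0, 0.0], [1.0, -0.002, 0.002], [0.002, 0.0, -1.0]]
```

```bash
(python3 -m pendant '[[0,0,0.0005,0],[0,0,0.0005,0]]';python3 -m pendant '[[0,0,0.0005,0],[0,0,0.0005,0],[0,0,0,0]]') | grep -E "ee_pos|ft"
```

```text
ee_pos: [0.5185, -0.1502, 0.2575]
ft_force: [8.5, -4.3, -5.6]
ee_pos: [0.5185, -0.1502, 0.2564]
ft_force: [8.4, -4.9, -6.5]
```

```bash
(python3 -m pendant '[[0,0,0.0005,0],[0,0,0.0005,0]]';python3 -m pendant '[[0,0,0.0005,0],[0,0,0,0]]') | grep -E "ee_pos|ft"
```

```text
ee_pos: [0.5185, -0.1502, 0.2555]
ft_force: [7.6, -6.0, -6.0]
ee_pos: [0.5185, -0.1502, 0.2549]
ft_force: [8.6, -5.7, -7.5]
```

```bash
(python3 -m pendant '[[0,0,0.0005,0],[0,0,0.0005,0],[0,0,0,0]]';python3 -m pendant '[[0,0,0.0005,0],[0,0,0,0]]') | grep -E "ee_pos|ft"
```

```text
ee_pos: [0.5185, -0.1502, 0.2539]
ft_force: [8.8, -5.5, -7.7]
ee_pos: [0.5185, -0.1502, 0.2534]
ft_force: [9.7, -5.1, -7.3]
```

```bash
(python3 -m pendant '[[0,0,0.0005,0],[0,0,0.0005,0],[0,0,0,0]]';python3 -m pendant '[[0,0,0.0005,0],[0,0,0,0]]') | grep -E "ee_pos|ft"
```

```text
ee_pos: [0.5185, -0.1503, 0.2524]
ft_force: [8.1, -5.1, -7.6]
ee_pos: [0.5185, -0.1503, 0.2519]
ft_force: [7.3, -5.6, -6.4]
```

```bash
(python3 -m pendant '[[0,0,0.0005,0],[0,0,0.0005,0],[0,0,0,0]]';python3 -m pendant '[[0,0,0.0005,0],[0,0,0.0005,0],[0,0,0,0]]') | grep -E "ee_pos|ft"
```

```text
ee_pos: [0.5185, -0.1503, 0.2509]
ft_force: [8.7, -6.1, -7.1]
ee_pos: [0.5185, -0.1503, 0.2499]
ft_force: [7.4, -5.2, -6.6]
```

```bash
(python3 -m pendant '[[0,0,0.0005,0],[0,0,0.0005,0],[0,0,0,0]]';python3 -m pendant '[[0,0,0.0005,0],[0,0,0.0005,0],[0,0,0,0]]') | grep -E "ee_pos|ft"
```

```text
ee_pos: [0.5185, -0.1502, 0.2489]
ft_force: [9.0, -5.6, -6.7]
ee_pos: [0.5185, -0.1503, 0.2479]
ft_force: [8.6, -5.4, -7.4]
```

```bash
(python3 -m pendant '[[0,0,0.0005,0],[0,0,0.0005,0],[0,0,0,0]]') | grep -E "ee_pos|ft"
```

```text
ee_pos: [0.5186, -0.1503, 0.2475]
ft_force: [5.1, -4.5, -0.4]
```

Foot took the weight (−7.4 → −0.4 N). Hold, confirm, then open.

```bash
(python3 -m pendant '[[0,0,0,0],[0,0,0,0],[0,0,0,0],[0,0,0,0]]'; python3 -m pendant '[[0,0,0,0],[0,-0.003,0,0],[0,-0.004,0,0],[0,-0.004,0,0],[0,0,0,0],[0,0,0,0],[0,0,0,0]]' 0.85) | grep -E "ee_pos|ft|wid|grip"; python3 d.py
```

```text
ee_pos: [0.5186, -0.1503, 0.2475]
ft_force: [5.2, -3.5, -0.6]
width: 0.031
grip_force: 40.7
ee_pos: [0.5096, -0.1416, 0.2469]
ft_force: [0.4, -0.5, 0.1]
width: 0.0689
grip_force: 0.0
t 22.35 press-frame TCP [ 41.   -0.6 246.9] turn opts [-1.000e-03  3.141e+00] j [-0.81  0.17  1.12  1.74 -0.16  1.33 -0.41]
F press [ 0.6 -0.1  0.1] w 68.9 grip 0.0 tool axes in press [[0.001, 1.0, 0.0], [1.0, -0.001, -0.001], [-0.001, 0.0, -1.0]]
```

```bash
(python3 -m pendant '[[0,0,-0.01,0],[0,0,-0.02,0],[0,0,-0.03,0],[0,0,-0.03,0],[0,0,-0.03,0],[0,0,-0.02,0],[0,0,0,0],[0,0,0,0]]') | grep -E "ee_pos|ft|wid|grip"
python3 - <<'E'
from h import *
q=np.load("q.npy");c=r.camera("scene");g=cv2.resize(c["img"][:,:,::-1],None,fx=4,fy=4,interpolation=cv2.INTER_CUBIC)
for L in([(57,40,256.7),(57,-40,256.7),(69,-40,256.7),(69,40,256.7)],[(21,31,256.7),(21,-31,256.7),(29,-31,256.7),(29,31,256.7)]):
    cv2.polylines(g,[np.int32((P(c,W(q,L))+.5)*4)],True,(0,255,0),1)
k=np.int32(P(c,W(q,(0,0,140)))[0]*4);cv2.imwrite("pics/a5.png",g[max(0,k[1]-300):k[1]+300,k[0]-300:k[0]+300][:600])
E
```

```text
ee_pos: [0.5102, -0.1423, 0.3881]
ft_force: [-0.3, 0.9, -0.8]
width: 0.0743
grip_force: 0.0
```

View pics/a5.png

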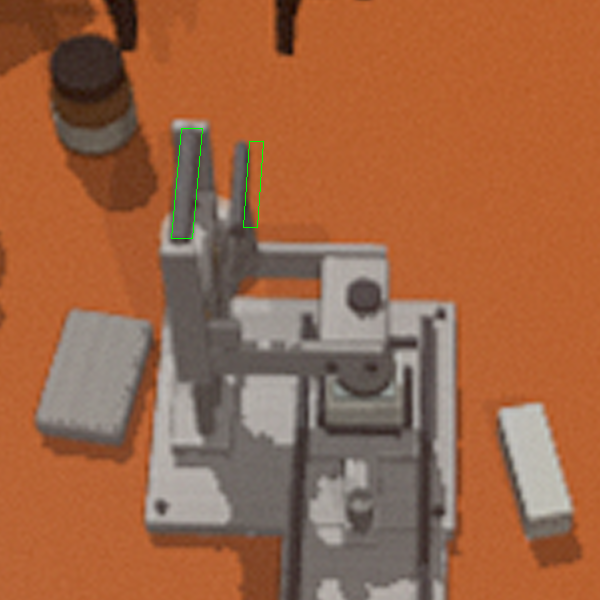

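The foot sits on the glass (~(360,380)), the bar matches the predicted height, and the trigger has sprung back to where the pawl rides a tooth flank. The hand is clear, so I'm handing in.

```bash
python3 -c "
from bench import r
print(r.close_job())"
```

```text
the job is handed in; nothing more can be done
None
```

I've handed the job in, but the hand-in gave no verdict: the slide is home on its stop, the foot rests on the glass under the head's own weight, the trigger is released (by eye the pawl is riding on a tooth, inside the limit), and no bystander in view moved.

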